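# Push a top-heavy parts crate home in its bay and bar it in

## Task

Stow the tall parts crate: using the fingertips, push it low down, on the toe board at its foot and not on the tall box, so that it slides without tipping into its bay until it is fully home and square against the back stop. Then push the retaining bar by its peg all the way across in front of the toe board, to shut the crate in. Lift nothing, and leave the other things on the bench where they are.

Things in the scene. Friction and masses are not known exactly. Their poses are not given: they have to be found in the camera images.
- crate: heavy loose crate (1.2 to 1.9 kg): a wooden skid with a tall plywood box on its far part. Origin: centre of the skid's underside; skid 140 mm deep (x -70 to +70), 150 mm wide (y), 12 mm thick. +x points roughly into the bay. Starts upright before the bay, 70 to 110 mm short of home, up to 12 mm aside, turned up to 0.12 rad. Sliding it takes about 5 to 14 N; pushed high, it tips.
- crate_box: the tall open-topped plywood box, fixed on the skid, 90 (x) x 150 (y) x 155 mm tall, its top 167 mm above the bench; do not push here. Origin: centre of its underside, 25 mm towards +x of the crate's origin and 12 mm up, so it spans crate x -20 to +70 mm.
- crate_toe (a point): the place to push: middle of the upright front face (crate x = -70 mm) of the toe board, 16 mm above the bench. The toe board runs across the skid's near end, 150 mm wide, 22 mm thick, its top 32 mm above the bench; behind its front face there is 50 mm of free room before the tall box.
- bay: blue steel bay fixed to the bench, open towards the robot. Origin: on the bench, where the crate's origin lies when fully home and square; +x points into the bay, +y to the left seen from the robot; turned up to 0.2 rad. Back stop 45 mm high, face at x = +70 mm. Side rails 30 mm high, 170 mm apart, from x = -30 to +82 mm.
- bay_mouth (a point): middle of the bay's mouth on the bench, at bay x = -70 mm. From x = -30 to -70 mm flared pieces 30 mm high widen the gap from 170 to about 190 mm. When the crate is home, its toe board's front face is level with this point, so a pusher stays in front of the mouth.
- bar (a joint): slide of the retaining bar, m: 0 = fully open, 0.070 = fully across (end stop); grows towards the bay's -y (right). Starts at 0 to 0.012, stays where left, needs about 3 N. Flat steel bar 20 mm wide (bay x -98 to -78 mm), top 24 mm above the bench; its leading end is 80 mm ahead of the peg; across, it covers about the left quarter of the toe board with 8 mm play, so it goes across only if the crate is home and square.
- bar_peg (a point): centre of the upright steel peg on the bar, 49 mm above the bench; the peg is 14 mm thick, from 24 to 74 mm above the bench. Push its outer (bay +y) side towards bay -y. In the bay frame it lies at x = -88.5 mm, y = 185 mm minus the joint value. It runs between two channel walls 16 mm high.
- oil_bottle: grey plastic oil bottle, 60 mm across, 170 mm tall, standing right of the bay; origin at the centre of its underside
- piston: bare aluminium engine piston, 80 mm across, 62 mm tall, standing right of the crate's path; origin at the centre of its underside
- wrench: steel open-ended wrench, 170 mm long, lying flat on the left, nearer the robot than the bar; origin at its middle, underside; its handle points along its own -x
- mug: white mug, 80 mm across, 90 mm tall, standing well to the right; origin at the centre of its underside
- spray_can: white spray can, 54 mm across, 130 mm tall, standing behind and left of the bay; origin at the centre of its underside
- carton: small closed cardboard box, 70 x 110 x 50 mm tall, behind the back stop; origin at the centre of its underside
- bearing: steel bearing ring, 72 mm across, 20 mm tall, lying flat left of the bay, beyond the bar; origin at the centre of its underside
Things that resemble listed ones, but are neither listed nor needed, are in the scene too. Leave any orange or pink look-alike of the crate alone.

How it is judged:
On the way, in this order (a step that is already met when the one before it is completed fails the run):
1. the crate stands upright and square, fully home in the bay (within 6 mm of the back stop), the bar still open (x of crate in the frame of bay between -0.006 and 0.006 m and y of crate in the frame of bay between -0.014 and 0.014 m and angle between the x axis of crate and the x axis of bay, either way round below 0.06 rad and angle between crate's own z axis and vertical below 0.04 rad and height (world z) of crate below 0.006 m and value of joint bar below 0.03 m), for 0.2 s.
2. the bar is pushed across (value of joint bar above 0.062 m), for 0.2 s.
At the end, for the whole second after the job is handed in: The crate stands upright (tilt under 0.04 rad) on the bench, at rest, home in the bay: within 6 mm of home along the bay, 14 mm across it and 0.06 rad of square; and the bar is across, at 0.062 m or more of its 0.070 m (x of crate in the frame of bay between -0.006 and 0.006 m and y of crate in the frame of bay between -0.014 and 0.014 m and angle between the x axis of crate and the x axis of bay, either way round below 0.06 rad and angle between crate's own z axis and vertical below 0.04 rad and height (world z) of crate below 0.006 m and linear speed of crate below 0.01 m/s and angular speed of crate below 0.05 rad/s and value of joint bar above 0.062 m and velocity of joint bar below 0.01 m/s); the robot touches nothing.
It fails at once if the crate tips by more than 0.15 rad (angle between crate's own z axis and vertical above 0.15 rad).
It fails at once if the crate is lifted (its underside more than 15 mm off the bench) (height (world z) of crate above 0.015 m).
It fails at once if the tall box, instead of the foot, is pushed with more than 4 N (contact force between any of the fingers, the arm and crate_box above 4 N).
It fails at once if one of the other things on the bench is moved by more than 20 mm (distance of any of oil_bottle, piston, wrench, mug, spray_can, carton, bearing from where it was at the start of the episode above 0.02 m).
It also fails if it takes over 61 s, if anything falls off the work surface, if the arm or the gripper's body presses on something with over 40 N, if the wrist force passes 120 N, or if a joint passes its speed limit or range.

## Robot

A 6-joint arm with a two-finger parallel gripper is mounted at the origin on the work surface. World frame = base frame: x ahead of the robot, y to its left, z up, the work surface at z = 0. Lengths are in m, angles in rad, forces in N, time in s.
With the tool pointing down it reaches from about 0.25 to 0.725 m from the base axis. Payload 4 kg.
Tool frame: the origin (TCP) lies on the front face of the gripper's body, between the roots of the fingers; the fingertips stand 73 mm ahead of it and the grasp point (between the pads) lies bot.tcp_to_grasp ahead of it (bot.tcp_to_grasp is the distance from the TCP to the grasp point, in m); z points along the fingers, y is the line along which they close (so a half turn about z gives the same grasp; the last joint's range is limited). The gripper opens to 85 mm and grips with 20 to 120 N. Pads are 22 mm wide; open, the fingers measure 114 mm over their backs; the gripper's body (76 mm by 85 mm) begins 54 mm behind the grasp point. The pads swing forward as they close: fully open they stand 13 mm farther back than shut.
Start: joints at [0, 0.241, 0.005, 1.335, 0, 1.571], TCP at [0.5, -0, 0.304] pointing down, gripper open.
Joint ranges: [-2.72, 2.72], [-1.05, 1.87], [-1.09, 1.28], [-1.99, 2.15], [-1.42, 1.44], [-3.14, 3.14]. Speed limits (rad/s): [2.79, 2.79, 3.14, 3.14, 3.14, 3.14].

## Interface

Orientations are given as a unit quaternion [x, y, z, w].
In Python, from workcell import bot gives the robot as it stands.
- The arm moves only by the shell command python3 -m jog 'ROWS' [OPENING]. ROWS is JSON, one flat list of numbers, 6 for each row, row after row: the shift along the world's x, y, z scaled (see below), then the turn, a rotation vector about the world's x, y, z scaled (see below). In form: [tx, ty, tz, wx, wy, wz, tx, ty, tz, wx, wy, wz, ...]. A call has 1 to 10 rows; each row is the pose to reach, as a shift and turn from the pose commanded when the call began; what a row does not reach only later rows make up. The controller multiplies each number of a shift by 800 mm and each number of a turn by 2 rad. A row lasts 1/12 s, in which the tool goes at most 41.7 mm and 7.16 degrees, less where a joint would pass 70% of its speed; a pose out of reach is approached as far as the arm can. A call with a number of a shift or a turn outside -1 to 1 is refused whole. A call with a gripper value outside its range is refused whole. OPENING is the opening, from -1 (shut) to 1 (fully open), set as the call begins (- or left out, the last holds). The fingers move at their own pace and stop on an object; the grip force is fixed at half the most. Time passes only in rows, so rows that repeat a pose let the fingers close. It gives the time, the measured TCP pose, the force, the opening and the grip force at its end, in the units of the state.
- bot.get_obs(): the state, without advancing time (a new reading comes with each control period).
- bot.camera(name): name is "scene" or "side" or "wrist"; returns (picture, depth): 384x512x3 uint8, red, green, blue; 384x512 float32, m along the optical axis (not along the pixel's ray), 0 where there is no reading.
- bot.calibration(name): a dict with "intrinsics" (3x3 intrinsics, pixels), "dist" ([k1, k2, p1, p2, k3] as OpenCV has them; the pictures are not rectified), "pose" (4x4, takes a point from camera to world coordinates). Camera axes: x right, y up, looking along -z (the intrinsics and any distortion apply to the point x, -y, -z); pixel columns grow to the right and rows downward; lengths in m; the calibration is good to about 2 mm. A picture is of the moment at which its call begins: read the wrist's pose just before it. calibration takes no time and is no camera call; for the wrist camera it gives the pose at the moment of the call.
- bot.job_done(): hands the job in; it is judged then, once.
Trained networks look in the newest picture that a camera, given by its name, has taken for a name from the list of things; names that differ only in an ending like _2 or _b are one class to them, and where a whole thing is asked for, a point or a joint stands for the part that bears it (a point fixed in the world has none). Each returns a list of dicts, best first, with "confidence" (0 to 1); they miss things now and then, are a little off and sometimes report something else, mostly with a low value. They report only what shows in the picture. A call takes as long as a camera call. They do not tell look-alikes from the thing itself.
- bot.find_in(label, camera): "at" ([x, y, z] in m, in the coordinates of the camera as it stood for that picture, good to about 4 mm: the middle of the surface that is visible of it).
- bot.tip_of(label, camera): "at" ([x, y, z] in m, in the coordinates of the camera as it stood for that picture, good to about 4 mm: a listed point, or the origin of a listed thing).
The state is a dict: "clock": time; "joint_pos": joint angles; "joint_vel": joint speeds; "tau": joint torques, N m; "eef_pos": TCP position; "tool_rot": TCP orientation; "ft_force": force on the tool from outside, world axes, zero at the start; "ft_torque": the same for the moment, N m; "grip_width": finger opening in m; "grasp_force": force on a finger pad.
Only numpy, scipy, OpenCV 4.12 (cv2) and the standard library are available. Lean on these libraries where they do the work, as an engineer would, in place of code of your own. Each camera call takes 0.05 s, during which the arm holds its last target. There are 200 camera calls.

## Working session

There is one attempt and no reset: what is moved stays moved. The work goes in short steps, Python scripts to look and compute and a shell command to move; the robot and the scene stay as the last step left them, time stands still between calls to the robot, and variables do not carry over. Pictures are saved under pics/ and viewed, at most 10 in all, crops included, and the job is handed in when it is done.

```bash
mkdir -p pics; cat > h.py <<'E'
import numpy as np, cv2
from workcell import bot
def look(cam):
    c=bot.calibration(cam); im,d=bot.camera(cam); return im,d,c
def w(c,p):
    p=np.asarray(p,float); return (c["pose"][:3,:3]@p.T).T+c["pose"][:3,3] if p.ndim>1 else c["pose"][:3,:3]@p+c["pose"][:3,3]
def cloud(d,c):
    h,wd=d.shape; u,v=np.meshgrid(np.arange(wd),np.arange(h))
    n=cv2.undistortPoints(np.stack([u,v],-1).reshape(-1,1,2).astype(float),np.array(c["intrinsics"]),np.array(c["dist"])).reshape(h,wd,2)
    P=np.stack([n[...,0]*d,-n[...,1]*d,-d],-1)
    return P@np.array(c["pose"])[:3,:3].T+np.array(c["pose"])[:3,3]
def px(c,p):
    p=(np.array(p)-c["pose"][:3,3])@c["pose"][:3,:3]; p=p*[1,-1,-1]
    return cv2.projectPoints(p[None],np.zeros(3),np.zeros(3),np.array(c["intrinsics"]),np.array(c["dist"]))[0].ravel()
E
python3 - <<'E'
from h import *
ims=[]
for cam in ("scene","side"):
    im,d,c=look(cam); ims.append(im); np.savez(f"{cam}.npz",im=im,d=d,pose=c["pose"],intrinsics=c["intrinsics"],dist=c["dist"])
    for l in ("crate","crate_toe","bay","bay_mouth","bar_peg","piston","wrench"):
        print(cam,l,[(round(r["confidence"],2),w(c,r["at"]).round(3).tolist(),px(c,w(c,r["at"])).round().tolist()) for r in bot.tip_of(l,cam)][:4])
    cv2.imwrite(f"pics/{cam}.png",cv2.cvtColor(im,cv2.COLOR_RGB2BGR))
print(bot.get_obs()["tool_rot"],bot.tcp_to_grasp,bot.get_obs()["clock"])
E
```

```text
scene crate [(0.71, [0.311, -0.163, -0.002], [217.0, 150.0]), (0.62, [0.649, -0.38, -0.001], [155.0, 250.0]), (0.18, [0.709, -0.13, 0.002], [244.0, 257.0])]
scene crate_toe [(0.71, [0.284, -0.101, 0.016], [234.0, 138.0]), (0.69, [0.635, -0.452, 0.021], [127.0, 246.0])]
scene bay []
scene bay_mouth []
scene bar_peg [(0.7, [0.523, 0.175, 0.049], [334.0, 181.0]), (0.46, [0.783, 0.021, -0.002], [302.0, 274.0])]
scene piston [(0.97, [0.522, -0.216, 0.001], [207.0, 205.0]), (0.7, [0.605, 0.2, -0.001], [346.0, 211.0])]
scene wrench [(0.83, [0.353, 0.166, 0.001], [315.0, 148.0])]
side crate [(0.96, [0.539, -0.007, 0.002], [262.0, 160.0]), (0.82, [0.32, -0.17, 0.003], [167.0, 182.0]), (0.75, [0.605, 0.196, -0.001], [309.0, 109.0]), (0.69, [0.656, -0.382, -0.002], [248.0, 302.0])]
side crate_toe [(0.85, [0.64, -0.452, 0.017], [231.0, 326.0]), (0.74, [0.468, -0.015, 0.014], [238.0, 152.0])]
side bay []
side bay_mouth []
side bar_peg [(0.39, [0.521, 0.174, 0.048], [281.0, 97.0])]
side piston [(0.59, [0.524, -0.223, -0.0], [226.0, 228.0])]
side wrench [(0.43, [0.354, 0.168, -0.001], [228.0, 87.0])]
[7.07117794e-01 7.07095768e-01 1.75960856e-05 7.89895324e-06] 0.0539 0.8
```

View pics/scene.png

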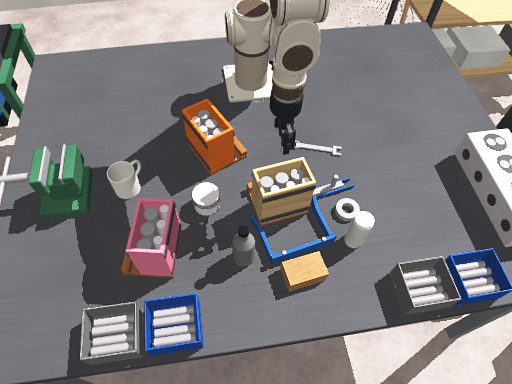

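View pics/side.png

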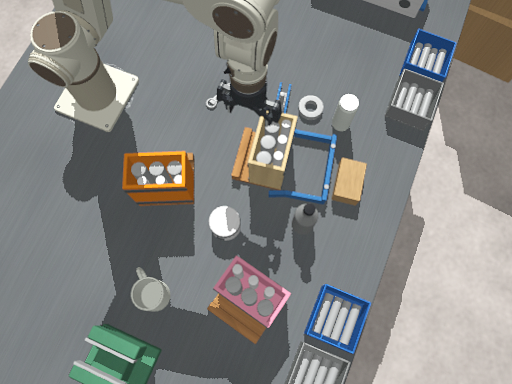

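The plywood crate is at scene (283,195) and side (268,150). The look-alikes are the orange one at scene (210,138) and the pink one at (155,238). I choose the plywood crate with the brown skid, directly in front of the blue bay. Next I measure the bay, crate and peg.

```bash
cat > m.py <<'E'
from h import *
from scipy.optimize import least_squares
import sys
def bay(P,im):
    hsv=cv2.cvtColor(im,cv2.COLOR_RGB2HSV)
    m=(hsv[...,0]>100)&(hsv[...,0]<125)&(hsv[...,1]>150)&(P[...,2]>.0)&(P[...,2]<.08)&(abs(P[...,0]-.57)<.15)&(abs(P[...,1]-.03)<.23)
    return P[m]
if __name__=="__main__":
  for cam in ("scene","side"):
    f=np.load(cam+".npz"); c={k:f[k] for k in("pose","intrinsics","dist")}; im=f["im"]; P=cloud(f["d"],c)
    B=bay(P,im); t=B[(B[:,2]>.037)&(B[:,2]<.05)]; r=B[(B[:,2]>.024)&(B[:,2]<.034)]
    if len(t):
      (cx,cy),(a,b),ang=cv2.minAreaRect((t[:,:2]*1000).astype(np.float32)); print(cam,"backtop",len(t),cv2.boxPoints(((cx,cy),(a,b),ang)).round().tolist())
    top=P[(abs(P[...,2]-.167)<.006)&(abs(P[...,0]-.57)<.1)&(abs(P[...,1])<.12)]
    print("boxtop",cv2.boxPoints(cv2.minAreaRect((top[:,:2]*1000).astype(np.float32))).round().tolist(),len(top))
    ys=np.array(sorted(map(tuple,(r*1000).round().tolist()),key=lambda q:q[1])); print(len(r),ys[::max(1,len(ys)//40)].tolist())
    v,u=[int(q) for q in ((160,320) if cam=="scene" else (85,270))]; 
    s=(slice(110,290),slice(190,390)) if cam=="scene" else (slice(60,220),slice(210,370))
    cv2.imwrite(f"pics/crop_{cam}.png",cv2.cvtColor(cv2.resize(im[s],None,fx=3.3,fy=3.3,interpolation=cv2.INTER_CUBIC),cv2.COLOR_RGB2BGR))
E
python3 m.py; python3 -c "
import cv2,numpy as np
a=cv2.imread('pics/crop_scene.png');b=cv2.imread('pics/crop_side.png');b=cv2.resize(b,(int(b.shape[1]*a.shape[0]/b.shape[0]),a.shape[0]))
o=np.hstack([a,b]);cv2.imwrite('pics/cc.png',cv2.resize(o,(800,int(o.shape[0]*800/o.shape[1]))))"
```

```text
scene backtop 129 [[693.0, 126.0], [718.0, 9.0], [730.0, 12.0], [706.0, 129.0]]
boxtop [[503.0, 67.0], [526.0, -83.0], [621.0, -68.0], [597.0, 82.0]] 589
374 [[596.0, -96.0, 30.0], [608.0, -92.0, 27.0], [600.0, -88.0, 29.0], [623.0, -86.0, 28.0], [628.0, -83.0, 30.0], [622.0, -80.0, 31.0], [624.0, -77.0, 33.0], [629.0, -75.0, 29.0], [660.0, -74.0, 28.0], [647.0, -72.0, 33.0], [675.0, -71.0, 31.0], [646.0, -69.0, 30.0], [675.0, -68.0, 29.0], [702.0, -67.0, 26.0], [675.0, -65.0, 29.0], [684.0, -64.0, 29.0], [695.0, -63.0, 32.0], [717.0, -62.0, 32.0], [711.0, -60.0, 31.0], [708.0, -57.0, 30.0], [719.0, 60.0, 30.0], [714.0, 80.0, 27.0], [563.0, 98.0, 32.0], [573.0, 99.0, 30.0], [618.0, 100.0, 30.0], [560.0, 102.0, 32.0], [568.0, 103.0, 32.0], [576.0, 104.0, 34.0], [560.0, 105.0, 31.0], [605.0, 106.0, 30.0], [639.0, 107.0, 29.0], [613.0, 108.0, 30.0], [571.0, 109.0, 31.0], [651.0, 110.0, 32.0], [660.0, 111.0, 30.0], [650.0, 113.0, 29.0], [658.0, 114.0, 31.0], [665.0, 115.0, 31.0], [660.0, 117.0, 29.0], [643.0, 119.0, 27.0], [681.0, 120.0, 30.0], [688.0, 124.0, 30.0]]
side backtop 136 [[69
[... 406 characters left out ...]
669.0, -75.0, 30.0], [636.0, -73.0, 29.0], [653.0, -72.0, 28.0], [691.0, -72.0, 29.0], [652.0, -70.0, 29.0], [655.0, -69.0, 30.0], [672.0, -68.0, 31.0], [663.0, -67.0, 27.0], [715.0, -67.0, 27.0], [712.0, -66.0, 28.0], [694.0, -64.0, 29.0], [713.0, -63.0, 33.0], [695.0, -60.0, 28.0], [605.0, 96.0, 29.0], [607.0, 99.0, 29.0], [597.0, 101.0, 30.0], [603.0, 102.0, 27.0], [632.0, 104.0, 28.0], [613.0, 105.0, 29.0], [631.0, 106.0, 31.0], [661.0, 107.0, 26.0], [655.0, 108.0, 25.0], [648.0, 109.0, 32.0], [654.0, 110.0, 29.0], [696.0, 111.0, 27.0], [649.0, 113.0, 30.0], [662.0, 114.0, 27.0], [643.0, 115.0, 29.0], [655.0, 116.0, 30.0], [666.0, 118.0, 29.0], [695.0, 119.0, 32.0], [685.0, 124.0, 27.0]]
```

View pics/cc.png

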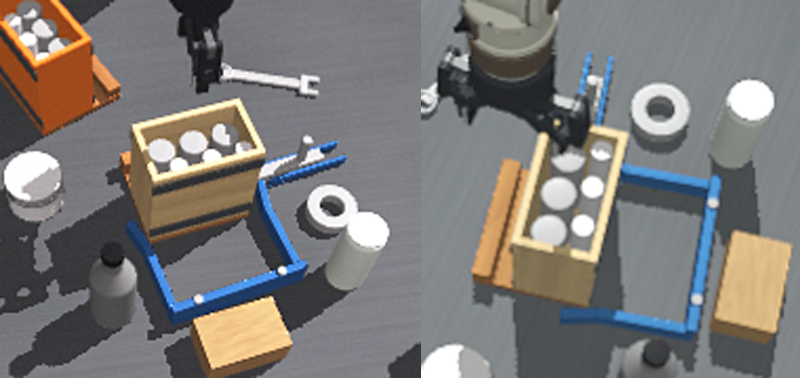

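The crop confirms the plywood crate, with its toe board facing the robot, the bay behind it and the peg at crop (305,150). Next I fit the bay pose and find the peg.

```bash
cat > fit.py <<'E'
from m import *
def fit(files):
    A=[]
    for cam in files:
        f=np.load(cam+".npz"); c={k:f[k] for k in("pose","intrinsics","dist")}; P=cloud(f["d"],c); A.append(bay(P,f["im"]))
    B=np.vstack(A); B=B[(B[:,1]<.15)&(B[:,1]>-.12)]
    def loc(p,Q): 
        R=np.array([[np.cos(p[2]),-np.sin(p[2])],[np.sin(p[2]),np.cos(p[2])]]); return (Q[:,:2]-p[:2])@R
    t=B[(B[:,2]>.038)]; r=B[(B[:,2]>.025)&(B[:,2]<.034)]
    p=np.array([.637,.024,.13,.012])
    def res(p):
        a=loc(p,t)[:,0]-(.07+p[3]/2); l=loc(p0,r); k=(l[:,0]>-.025)&(l[:,0]<.062); q=loc(p,r)[k]
        return np.r_[a, abs(q[:,1])-(.085+p[3]/2), (p[3]-.012)*20]
    for _ in range(4):
        p0=p; p=least_squares(res,p,loss="soft_l1",f_scale=.003).x
    return p,B
if __name__=="__main__":
    for fs in (["scene"],["side"],["scene","side"]): print(fs,fit(fs)[0].round(4))
    p=fit(["scene","side"])[0]
    R=np.array([[np.cos(p[2]),-np.sin(p[2])],[np.sin(p[2]),np.cos(p[2])]])
    for cam in("scene","side"):
        f=np.load(cam+".npz"); c={k:f[k] for k in("pose","intrinsics","dist")}; P=cloud(f["d"],c).reshape(-1,3)
        L=np.c_[(P[:,:2]-p[:2])@R,P[:,2]]
        k=(abs(L[:,0]+.088)<.03)&(abs(L[:,1]-.17)<.06)&(L[:,2]>.035)&(L[:,2]<.08); print(cam,"peg bay",k.sum(),np.median(L[k],0).round(4),L[k].min(0).round(3),L[k].max(0).round(3))
        k=(L[:,2]>.025)&(L[:,2]<.037)&(L[:,0]<-.1)&(L[:,0]>-.22)&(abs(L[:,1])<.13); Q=L[k]; print("toe top",k.sum(),cv2.boxPoints(cv2.minAreaRect((Q[:,:2]*1000).astype(np.float32))).round().tolist() if k.sum()>4 else "")
E
python3 fit.py
```

```text
['scene'] [0.6441 0.0193 0.1803 0.012 ]
['side'] [0.6421 0.0162 0.1793 0.012 ]
['scene', 'side'] [0.6429 0.0177 0.1781 0.0119]
scene peg bay 49 [-0.0881  0.1722  0.0596] [-0.095  0.168  0.036] [-0.083  0.183  0.079]
toe top 39 [[-181.0, -75.0], [-105.0, -92.0], [-102.0, -79.0], [-178.0, -62.0]]
side peg bay 41 [-0.0893  0.1686  0.0623] [-0.096  0.164  0.037] [-0.083  0.179  0.075]
toe top 433 [[-178.0, -80.0], [-102.0, -82.0], [-99.0, 68.0], [-175.0, 70.0]]
```

Bay pose is about (0.643, 0.0175, yaw 0.178). The crate sits at bay (-0.107, -0.005, yaw -0.026) and the peg at bay y ≈ 0.173. I move over a spot in front of the toe, with the fingers lined up across the bay.

```bash
python3 -m jog '[-0.1,-0.034,0,0,0,-0.696, -0.1,-0.034,0,0,0,-0.696, -0.1,-0.034,0,0,0,-0.696, -0.1,-0.034,0,0,0,-0.696, -0.1,-0.034,0,0,0,-0.696, -0.1,-0.034,-0.05,0,0,-0.696, -0.1,-0.034,-0.1,0,0,-0.696, -0.1,-0.034,-0.15,0,0,-0.696, -0.1,-0.034,-0.2,0,0,-0.696, -0.1,-0.034,-0.2,0,0,-0.696]' 1
cat > st.py <<'E'
from h import *
from scipy.spatial.transform import Rotation as R
p=np.array([.643,.0175,.178])
def bayf(X): 
    a=p[2]; d=np.array(X)[:2]-p[:2]; return np.array([d[0]*np.cos(a)+d[1]*np.sin(a),-d[0]*np.sin(a)+d[1]*np.cos(a)])
def rows(o,bx,by,z,tyaw=0):
    "units for reaching bay x,y, world z, finger line yaw rel. bay y"
    a=p[2]; t=np.array([p[0]+bx*np.cos(a)-by*np.sin(a),p[1]+bx*np.sin(a)+by*np.cos(a),z])
    M=R.from_quat(o["tool_rot"]); yv=M.as_matrix()[:,1]; cur=np.arctan2(yv[1],yv[0]); want=a-np.pi/2+tyaw
    return ((t-o["eef_pos"])/.8).round(4), round(float((want-cur+np.pi)%(2*np.pi)-np.pi)/2,4)
if __name__=="__main__":
    import sys
    o=bot.get_obs(); print("clk",o["clock"],"bay",bayf(o["eef_pos"]).round(4),"z",round(o["eef_pos"][2],4),"F",np.round(o["ft_force"],1),"T",np.round(o["ft_torque"],2),"j6",round(o["joint_pos"][5],2),"zax",R.from_quat(o["tool_rot"]).as_matrix()[:,2].round(3))
    a=[float(v) for v in sys.argv[1:]]
    if a: print(rows(o,*a))
E
python3 st.py -.228 -.004 .08
```

```text
clock: 1.63
eef_pos: [0.4148, -0.0269, 0.1373]
tool_rot: [0.988, 0.157, -0.006, -0.001]
ft_force: [-1.6, 0.2, -0.6]
grip_width: 0.0851
grasp_force: 0.0
clk 1.6333 bay [-0.2325 -0.0032] z 0.1373 F [-1.6  0.2 -0.6] T [-0.03  0.05  0.04] j6 2.76 zax [-0.013  0.001 -1.   ]
(array([ 0.0057,  0.0001, -0.0717]), -0.0683)
```

```bash
python3 -m jog '[0,0,-0.02,0,0,-0.068, 0,0,-0.05,0,0,-0.068, 0,0,-0.072,0,0,-0.068, 0,0,-0.075,0,0,-0.068, 0,0,-0.075,0,0,-0.068]'
python3 st.py -.2 -.004 .077
python3 - <<'E'
from h import *
ims=[cv2.cvtColor(look(c)[0],cv2.COLOR_RGB2BGR) for c in("side","wrist")]
ims[0]=cv2.resize(ims[0][60:252,140:396],(512,384))
cv2.imwrite("pics/a.png",cv2.resize(np.hstack(ims),(800,300)))
E
```

```text
clock: 2.05
eef_pos: [0.4191, -0.0271, 0.0831]
tool_rot: [0.996, 0.092, -0.001, -0.0]
ft_force: [-0.1, -0.2, -0.4]
grip_width: 0.0854
grasp_force: 0.0
clk 2.05 bay [-0.2283 -0.0043] z 0.0831 F [-0.1 -0.2 -0.4] T [ 0.   -0.04 -0.02] j6 2.89 zax [-0.003  0.    -1.   ]
(array([ 0.0347,  0.0066, -0.0077]), -0.0034)
```

View pics/a.png

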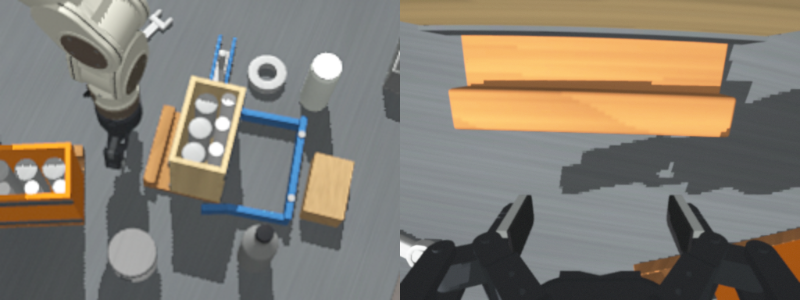

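The wrist view shows the toe board at (592,110), centred between the fingers at (515,225) and (688,225). I advance and push.

```bash
python3 -m jog '[0.0123,0.0022,-0.006,0,0,-0.003, 0.0246,0.0044,-0.006,0,0,-0.003, 0.03,0.0054,-0.006,0,0,-0.003, 0.035,0.0063,-0.006,0,0,-0.003, 0.04,0.0072,-0.006,0,0,-0.003, 0.045,0.008,-0.006,0,0,-0.003, 0.05,0.009,-0.006,0,0,-0.003, 0.055,0.0099,-0.006,0,0,-0.003, 0.06,0.0108,-0.006,0,0,-0.003, 0.065,0.0117,-0.006,0,0,-0.003]'
python3 st.py -.081 -.004 .079
```

```text
clock: 2.98
eef_pos: [0.4647, -0.0197, 0.0778]
tool_rot: [0.996, 0.088, -0.008, 0.002]
ft_force: [-17.2, -5.6, 13.8]
grip_width: 0.0852
grasp_force: 9.0
clk 2.9833 bay [-0.182 -0.005] z 0.0778 F [-17.2  -5.6  13.8] T [-1.31  3.17 -0.14] j6 2.93 zax [-0.016 -0.005 -1.   ]
(array([0.1241, 0.0236, 0.0015]), 0.0009)
```

```bash
python3 -m jog '[0,0,0.005,0,0,0, 0.004,0.0007,0.005,0,0,0, 0.008,0.0014,0.005,0,0,0, 0.012,0.0022,0.005,0,0,0, 0.016,0.0029,0.005,0,0,0, 0.02,0.0036,0.005,0,0,0, 0.024,0.0043,0.005,0,0,0, 0.028,0.005,0.005,0,0,0, 0.032,0.0057,0.005,0,0,0, 0.036,0.0065,0.005,0,0,0]'
python3 st.py -.081 -.004 .079
python3 - <<'E'
from h import *
ims=[cv2.cvtColor(look(c)[0],cv2.COLOR_RGB2BGR) for c in("side","wrist")]
ims[0]=cv2.resize(ims[0][60:252,140:396],(512,384))
cv2.imwrite("pics/b.png",cv2.resize(np.hstack(ims),(800,300)))
E
```

```text
clock: 3.82
eef_pos: [0.4961, -0.0129, 0.0807]
tool_rot: [0.996, 0.089, -0.006, -0.0]
ft_force: [-6.6, -1.5, -4.0]
grip_width: 0.0853
grasp_force: 3.2
clk 3.8167 bay [-0.1499 -0.0039] z 0.0807 F [-6.6 -1.5 -4. ] T [-0.31  1.27 -0.  ] j6 2.94 zax [-0.011 -0.001 -1.   ]
(array([ 0.0848,  0.0152, -0.0021]), -0.0002)
```

View pics/b.png

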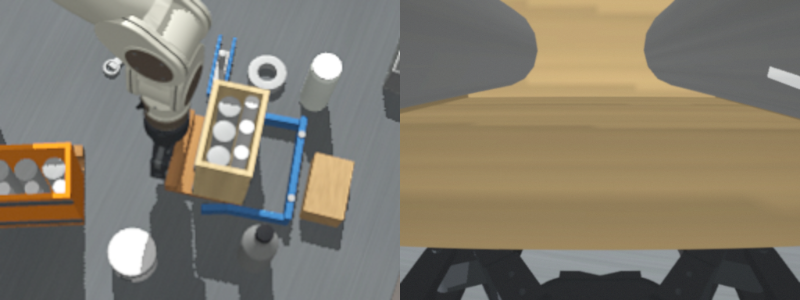

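The crate is sliding upright at side (235,140) in the crop, and the fingers are on the toe. I keep pushing.

```bash
python3 -m jog '[0.004,0.0007,0,0,0,0, 0.008,0.0014,0,0,0,0, 0.012,0.0022,0,0,0,0, 0.016,0.0029,0,0,0,0, 0.02,0.0036,0,0,0,0, 0.024,0.0043,0,0,0,0, 0.028,0.005,0,0,0,0, 0.032,0.0057,0,0,0,0, 0.036,0.0065,0,0,0,0, 0.04,0.0072,0,0,0,0]'
python3 st.py -.081 -.004 .079
cat > crate.py <<'E'
from st import *
for cam in("side","scene"):
    im,d,c=look(cam); P=cloud(d,c)
    t=P[(abs(P[...,2]-.167)<.006)&(abs(P[...,0]-.62)<.12)&(abs(P[...,1])<.14)]
    hs=cv2.minAreaRect((t[:,:2]*1000).astype(np.float32)); b=cv2.boxPoints(hs)
    e=max([b[1]-b[0],b[2]-b[1]],key=np.linalg.norm); yaw=np.arctan2(-e[0],e[1]) if e[1]>0 else np.arctan2(e[0],-e[1])
    o=np.array(hs[0])/1000-.025*np.array([np.cos(yaw),np.sin(yaw)]); print(cam,"crate bay",bayf(o).round(4),"rel yaw",round(float(yaw-p[2]),3),np.round(hs[1]),[w(c,r["at"]).round(3).tolist()+bayf(w(c,r["at"])).round(3).tolist() for r in bot.tip_of("bar_peg",cam)[:1]])
E
python3 crate.py
```

```text
clock: 4.75
eef_pos: [0.5283, -0.0071, 0.0806]
tool_rot: [0.996, 0.089, -0.006, -0.0]
ft_force: [-6.5, -1.8, -4.5]
grip_width: 0.0851
grasp_force: 3.2
clk 4.75 bay [-0.1173 -0.0039] z 0.0806 F [-6.5 -1.8 -4.5] T [-0.26  1.22  0.03] j6 2.95 zax [-0.011 -0.001 -1.   ]
(array([ 0.0446,  0.0079, -0.002 ]), -0.0003)
side crate bay [-0.0112 -0.0476] rel yaw 0.921 [190. 243.] []
scene crate bay [-0.0641 -0.0511] rel yaw 0.068 [166. 249.] [[0.52, 0.173, 0.049, -0.093, 0.175]]
```

```bash
python3 -m jog '[0.004,0.0007,0,0,0,0, 0.008,0.0014,0,0,0,0, 0.012,0.0022,0,0,0,0, 0.016,0.0029,0,0,0,0, 0.02,0.0036,0,0,0,0, 0.024,0.0043,0,0,0,0, 0.028,0.005,0,0,0,0, 0.032,0.0057,0,0,0,0, 0.035,0.0062,0,0,0,0, 0.037,0.0066,0,0,0,0]'
python3 st.py -.081 -.004 .079
```

```text
clock: 5.78
eef_pos: [0.5583, -0.0019, 0.0806]
tool_rot: [0.996, 0.089, -0.005, -0.0]
ft_force: [-5.2, -1.0, -4.0]
grip_width: 0.0855
grasp_force: 3.2
clk 5.7833 bay [-0.0868 -0.0041] z 0.0806 F [-5.2 -1.  -4. ] T [-0.27  1.24  0.02] j6 2.96 zax [-0.011 -0.001 -1.   ]
(array([ 0.0071,  0.0014, -0.0019]), -0.0003)
```

```bash
python3 -m jog '[0.0025,0.0004,0,0,0,0, 0.005,0.0009,0,0,0,0, 0.0075,0.0013,0,0,0,0, 0.0075,0.0013,0,0,0,0]'
python3 st.py
python3 -m jog '[0.0025,0.0004,0,0,0,0, 0.005,0.0009,0,0,0,0, 0.005,0.0009,0,0,0,0]'
python3 st.py
```

```text
clock: 6.12
eef_pos: [0.5645, -0.0008, 0.0806]
tool_rot: [0.996, 0.089, -0.005, -0.0]
ft_force: [-6.2, -1.0, -3.5]
grip_width: 0.0854
grasp_force: 2.7
clk 6.1167 bay [-0.0805 -0.0041] z 0.0806 F [-6.2 -1.  -3.5] T [-0.15  1.11 -0.01] j6 2.96 zax [-0.01  -0.001 -1.   ]
clock: 6.37
eef_pos: [0.5657, -0.0007, 0.0802]
tool_rot: [0.996, 0.089, -0.008, 0.0]
ft_force: [-12.8, -3.3, 1.9]
grip_width: 0.0857
grasp_force: 6.2
clk 6.3667 bay [-0.0793 -0.0043] z 0.0802 F [-12.8  -3.3   1.9] T [-0.57  2.38  0.31] j6 2.96 zax [-0.016 -0.002 -1.   ]
```

Force is rising, so the crate is touching the back stop. I press a little more to square it, then back off.

```bash
python3 -m jog '[0.003,0.0005,0.002,0,0,0, 0.006,0.001,0.003,0,0,0, 0.006,0.001,0.003,0,0,0, 0.006,0.001,0.003,0,0,0]'
python3 st.py
python3 -m jog '[-0.012,-0.002,0,0,0,0, -0.05,-0.009,0,0,0,0, -0.1,-0.018,0,0,0,0, -0.11,-0.02,0.03,0,0,0, -0.11,-0.02,0.08,0,0,0, -0.11,-0.02,0.13,0,0,0, -0.11,-0.02,0.18,0,0,0, -0.11,-0.02,0.21,0,0,0]'
python3 crate.py
python3 st.py -.088 .25 .25 1.571
python3 - <<'E'
from h import *
ims=[cv2.cvtColor(look(c)[0],cv2.COLOR_RGB2BGR) for c in("side","scene")]
ims[0]=cv2.resize(ims[0][50:242,180:436],(512,384)); ims[1]=cv2.resize(ims[1][110:302,180:436],(512,384))
cv2.imwrite("pics/c.png",cv2.resize(np.hstack(ims),(800,300)))
E
```

```text
clock: 6.7
eef_pos: [0.5665, -0.0008, 0.0804]
tool_rot: [0.996, 0.09, -0.013, 0.001]
ft_force: [-17.2, -5.7, -1.7]
grip_width: 0.0854
grasp_force: 9.1
clk 6.7 bay [-0.0786 -0.0045] z 0.0804 F [-17.2  -5.7  -1.7] T [-1.25  3.43  0.65] j6 2.96 zax [-0.026 -0.005 -1.   ]
clock: 7.37
eef_pos: [0.4904, -0.0151, 0.2582]
tool_rot: [0.996, 0.089, 0.003, 0.0]
ft_force: [0.7, 0.3, 0.5]
grip_width: 0.0857
grasp_force: 0.0
side crate bay [ 0.0001 -0.0476] rel yaw 0.004 [ 90. 241.] [[0.52, 0.171, 0.048, -0.094, 0.172]]
scene crate bay [ 0.0001 -0.0466] rel yaw 0.0 [ 93. 243.] [[0.522, 0.173, 0.048, -0.091, 0.174]]
clk 7.5667 bay [-0.1567 -0.0048] z 0.2542 F [-0.8 -0.1 -1.1] T [-0.    0.04  0.01] j6 2.93 zax [ 0.002  0.    -1.   ]
(array([ 0.0282,  0.3287, -0.0052]), 0.7851)
```

View pics/c.png

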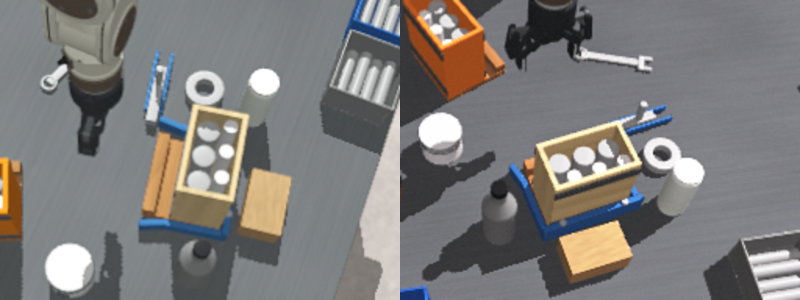

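The crate is home: the measured crate x is 0.000 and the relative yaw is about 0 in both views. The peg stands at side crop (155,95), with the bar still open. I shut the gripper and go to the peg's outer side.

```bash
python3 st.py -.0885 .215 .16; python3 st.py -.0885 .215 .108
```

```text
clk 7.6667 bay [-0.1579 -0.0046] z 0.2521 F [ 0.9 -0.3 -0.8] T [-0.08  0.02  0.01] j6 2.93 zax [-0.003  0.    -1.   ]
(array([ 0.0368,  0.2855, -0.1151]), -0.0004)
clk 7.6667 bay [-0.1579 -0.0046] z 0.2521 F [ 0.9 -0.3 -0.8] T [-0.08  0.02  0.01] j6 2.93 zax [-0.003  0.    -1.   ]
(array([ 0.0368,  0.2855, -0.1801]), -0.0004)
```

```bash
python3 -m jog '[0.01,0.05,0,0,0,0, 0.02,0.1,0,0,0,0, 0.03,0.15,0,0,0,0, 0.037,0.2,0,0,0,0, 0.037,0.25,0,0,0,0, 0.037,0.286,0,0,0,0, 0.037,0.286,0,0,0,0, 0.037,0.286,-0.04,0,0,0, 0.037,0.286,-0.07,0,0,0, 0.037,0.286,-0.07,0,0,0]' -1
python3 st.py -.0885 .215 .108
python3 - <<'E'
from h import *
ims=[cv2.cvtColor(look(c)[0],cv2.COLOR_RGB2BGR) for c in("side","wrist")]
ims[0]=cv2.resize(ims[0][50:242,180:436],(512,384))
cv2.imwrite("pics/d.png",cv2.resize(np.hstack(ims),(800,300)))
E
```

```text
clock: 8.5
eef_pos: [0.5363, 0.1343, 0.2064]
tool_rot: [0.993, 0.117, -0.004, -0.014]
ft_force: [-1.1, 0.1, -0.3]
grip_width: 0.0002
grasp_force: 0.0
clk 8.5 bay [-0.0843  0.1339] z 0.2064 F [-1.1  0.1 -0.3] T [ 0.   -0.01  0.03] j6 3.14 zax [-0.01   0.027 -1.   ]
(array([-0.0231,  0.0989, -0.123 ]), -0.028)
```

View pics/d.png

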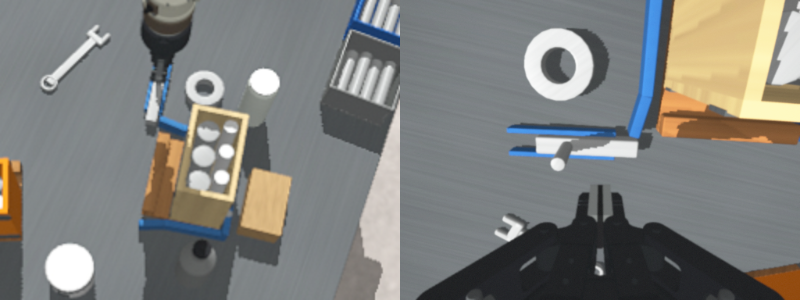

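Joint 6 hit its limit with the tool in this orientation. I turn it a quarter turn the other way, so the flat side of the shut fingers pushes the peg.

```bash
cat > rv.py <<'E'
from st import *
import sys
bx,by,z,ty=map(float,sys.argv[1:]); o=bot.get_obs(); a=p[2]-np.pi/2+ty
y=np.array([np.cos(a),np.sin(a),0]); zz=np.array([0,0,-1.]); M=np.c_[np.cross(y,zz),y,zz]
print("rv/2",((R.from_matrix(M)*R.from_quat(o["tool_rot"]).inv()).as_rotvec()/2).round(4),rows(o,bx,by,z)[0],"j6",o["joint_pos"][5])
E
python3 rv.py -.0885 .215 .2 1.571
```

```text
rv/2 [-0.0058 -0.0157  0.7571] [-0.022   0.0986 -0.0073] j6 3.140625878951644
```

```bash
python3 -m jog '[-0.022,0.099,0,-0.006,-0.016,0.757, -0.022,0.099,0,-0.006,-0.016,0.757, -0.022,0.099,0,-0.006,-0.016,0.757, -0.022,0.099,0,-0.006,-0.016,0.757, -0.022,0.099,0,-0.006,-0.016,0.757, -0.022,0.099,0,-0.006,-0.016,0.757, -0.022,0.099,0,-0.006,-0.016,0.757, -0.022,0.099,0,-0.006,-0.016,0.757, -0.022,0.099,0,-0.006,-0.016,0.757, -0.022,0.099,0,-0.006,-0.016,0.757]' -1
python3 rv.py -.0885 .215 .108 1.571
```

```text
clock: 9.43
eef_pos: [0.5198, 0.2147, 0.2095]
tool_rot: [0.735, 0.679, 0.002, -0.004]
ft_force: [-0.2, -0.1, 0.6]
grip_width: -0.0002
grasp_force: 0.0
rv/2 [-0.0042 -0.0021  0.1287] [-0.0025 -0.0015 -0.1269] j6 2.03778600921851
```

```bash
python3 -m jog '[-0.002,0,0,-0.004,-0.002,0.129, -0.002,0,-0.03,-0.004,-0.002,0.129, -0.002,0,-0.07,-0.004,-0.002,0.129, -0.002,0,-0.11,-0.004,-0.002,0.129, -0.002,0,-0.127,-0.004,-0.002,0.129, -0.002,0,-0.127,-0.004,-0.002,0.129]'
python3 st.py
python3 rv.py -.0885 .12 .108 1.571
python3 - <<'E'
from h import *
ims=[cv2.cvtColor(look(c)[0],cv2.COLOR_RGB2BGR) for c in("scene","wrist")]
ims[0]=cv2.resize(ims[0][110:302,180:436],(512,384))
cv2.imwrite("pics/e.png",cv2.resize(np.hstack(ims),(800,300)))
E
```

```text
clock: 9.93
eef_pos: [0.5157, 0.2136, 0.1037]
tool_rot: [0.644, 0.765, -0.004, -0.002]
ft_force: [-0.0, -0.9, -0.4]
grip_width: -0.0001
grasp_force: 0.0
clk 9.9333 bay [-0.0906  0.2155] z 0.1037 F [-0.  -0.9 -0.4] T [-0.02 -0.02  0.01] j6 1.79 zax [-0.008 -0.003 -1.   ]
rv/2 [ 0.0015 -0.004   0.0028] [ 0.0238 -0.1171  0.0054] j6 1.7908027635055503
```

View pics/e.png

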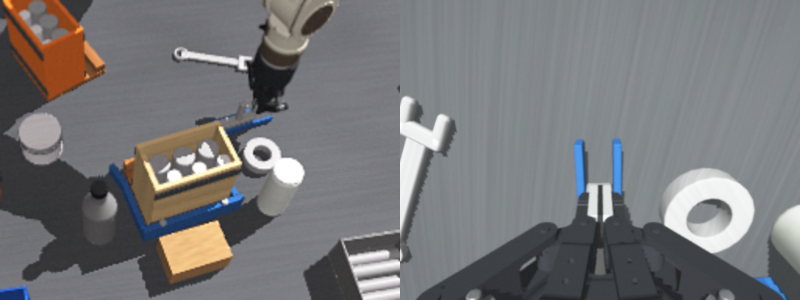

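The fingertips stand centred over the channel at wrist (598,185), outside the peg. I push toward bay -y.

```bash
python3 -m jog '[0.004,-0.01,0.003,0,0,0, 0.006,-0.02,0.003,0,0,0, 0.008,-0.03,0.003,0,0,0, 0.009,-0.037,0.003,0,0,0, 0.010,-0.044,0.003,0,0,0, 0.0112,-0.051,0.003,0,0,0, 0.0124,-0.058,0.003,0,0,0, 0.0136,-0.065,0.003,0,0,0, 0.015,-0.072,0.003,0,0,0, 0.016,-0.079,0.003,0,0,0]'
python3 rv.py -.0885 .133 .108 1.571; python3 st.py
```

```text
clock: 10.87
eef_pos: [0.5308, 0.1515, 0.1091]
tool_rot: [0.643, 0.766, -0.0, -0.0]
ft_force: [1.4, 3.2, 1.4]
grip_width: 0.0004
grasp_force: 1.5
rv/2 [-0.     -0.0006  0.0022] [ 0.0019 -0.0235 -0.0014] j6 1.6749223900053918
clk 10.8667 bay [-0.0867  0.1518] z 0.1091 F [1.4 3.2 1.4] T [ 0.61 -0.34 -0.01] j6 1.67 zax [-0.001  0.    -1.   ]
```

```bash
python3 -m jog '[0.0005,-0.005,0,0,0,0, 0.001,-0.01,0,0,0,0, 0.0015,-0.015,0,0,0,0, 0.002,-0.02,0,0,0,0, 0.002,-0.02,0,0,0,0]'; python3 st.py
python3 -m jog '[0.0005,-0.003,0,0,0,0, 0.001,-0.006,0,0,0,0, 0.001,-0.006,0,0,0,0]'; python3 st.py
```

```text
clock: 11.28
eef_pos: [0.5319, 0.135, 0.1088]
tool_rot: [0.643, 0.765, -0.001, -0.001]
ft_force: [0.2, 1.6, -0.2]
grip_width: -0.0002
grasp_force: 0.6
clk 11.2833 bay [-0.0885  0.1353] z 0.1088 F [ 0.2  1.6 -0.2] T [ 0.3  -0.13 -0.01] j6 1.65 zax [-0.002 -0.001 -1.   ]
clock: 11.53
eef_pos: [0.532, 0.1343, 0.109]
tool_rot: [0.642, 0.767, 0.002, -0.004]
ft_force: [-1.7, 12.6, -0.2]
grip_width: -0.0
grasp_force: 6.7
clk 11.5333 bay [-0.0886  0.1346] z 0.109 F [-1.7 12.6 -0.2] T [ 2.52  0.35 -0.01] j6 1.64 zax [-0.004  0.008 -1.   ]
```

The bar has reached its end stop at the expected place. I retreat and verify.

```bash
python3 -m jog '[-0.003,0.015,0,0,0,0, -0.009,0.05,0,0,0,0, -0.009,0.05,0.04,0,0,0, -0.009,0.05,0.09,0,0,0, -0.009,0.06,0.14,0,0,0, -0.02,0.09,0.19,0,0,0, -0.05,0.12,0.19,0,0,0, -0.1,0.15,0.19,0,0,0, -0.1,0.15,0.19,0,0,0, -0.1,0.15,0.19,0,0,0]'
sed -i 's/abs(P\[...,1\])<.14)/(P[...,1]<.14)\&(P[...,1]>-.075))/' crate.py; python3 crate.py; python3 st.py
python3 - <<'E'
from h import *
ims=[cv2.cvtColor(look(c)[0],cv2.COLOR_RGB2BGR) for c in("side","scene")]
ims[0]=cv2.resize(ims[0][50:242,180:436],(512,384)); ims[1]=cv2.resize(ims[1][110:302,180:436],(512,384))
cv2.imwrite("pics/f.png",cv2.resize(np.hstack(ims),(800,300)))
E
```

```text
clock: 12.37
eef_pos: [0.4506, 0.2516, 0.2611]
tool_rot: [0.642, 0.767, -0.002, -0.0]
ft_force: [0.1, -0.0, -0.5]
grip_width: -0.0001
grasp_force: 0.0
side crate bay [ 0.0002 -0.0037] rel yaw 0.008 [ 90. 152.] [[0.535, 0.112, 0.048, -0.09, 0.112]]
scene crate bay [-0.0002 -0.0011] rel yaw 0.006 [ 93. 152.] [[0.529, 0.115, 0.051, -0.095, 0.117]]
clk 12.5667 bay [-0.1451  0.2626] z 0.2607 F [ 0.6  1.  -0.3] T [ 0.06 -0.01 -0.02] j6 1.9 zax [-0.002 -0.001 -1.   ]
```

View pics/f.png

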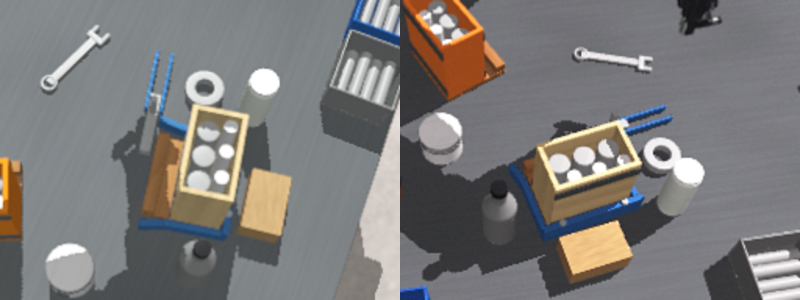

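The crate is home and square. The bar is across, with the peg at bay y ≈ 0.115, side crop (152,105). The other things are undisturbed.

```bash
python3 -c "
from workcell import bot
print(bot.job_done())"
```

```text
the job is handed in; nothing more can be done
None
```

The crate is fully home and square in the bay, the retaining bar is pushed across to its end stop, and the job is handed in at about 12.6 s on the robot clock; the hand-in returned no verdict.

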